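# Set the laminator's heat and switch it on

## Task

Get the laminator on the desk warming up for thick pouches: push the wing of its temperature dial round with a fingertip until the dial's index line points at the one long, bold line of the scale, and press the rocker switch next to the dial (the power switch) fully down at its raised rear end, so that it is on. Only push and press, gently: do not grip the dial, and leave the other rocker off and the laminator and everything on and around it where they stand. Finish with the hand clear.

Things in the scene. Friction and masses are not known exactly. Their poses are not given: they have to be found in the camera images.
- laminator: Laminator: low cream box on feet, loose, about 4.5 kg, 210 mm deep (own x) x 420 wide (own y), flat top 85 mm above the desk. Origin: centre of footprint at desk level. Own x points away from its front (feed slot with a 50 mm shelf, nearest the robot), own y to its left. On the top, at own x = -35 mm: dial at y = -132, power rocker at y = -30, reverse rocker at y = +40
- dial (a joint): Temperature dial, rad: 0 with the index at the first scale line (2.2 rad counter-clockwise of the laminator's own x), grows clockwise from above, stops at 0 and 4.40. Nine scale lines, 0.55 rad apart; the long bold line is the sixth, at 2.75. Starts at 0.5 to 1.5. Turns stiffly (0.04 N m, about 2 N at the wing's end), stays where it is left; no clicks or spring
- dial_axis (a point): Point on the dial's axis at the level of the laminator's top; axes as the laminator's. The dial is a bare-aluminium disc 72 mm across, 8 mm thick, with a straight upright black wing across its middle
- dial_wing: The wing of the dial: an upright bar 12 mm thick, reaching 28 mm from the axis at its tail and 34 mm at its pointed index end, 22 mm tall (from 8 to 30 mm above the laminator's top). Origin on the dial's axis at the wing's foot; own x points along the wing to the index end. A white index line runs along the top of the index half
- index_tip (a point): Tip of the index end of the wing, 34 mm from the dial's axis, at the wing's top
- scale_mark (a point): Inner end of the long bold scale line, 39 mm from the dial's axis, on the laminator's top. The line is 16 mm long and 4 mm thick, lying radially; the eight other lines are 8 mm long and 2 mm thick
- power (a joint): Power rocker, the one next to the dial: a grey paddle 36 mm long (along the laminator's x) x 24 mm wide, its two halves forming a shallow V over a cross pivot. 0 = off (front half level, rear half sloping up), 0.40 = on (rear half pushed down level, 7 mm above the laminator's top). About 2 N pushes it over; it stays where it is left
- power_end (a point): Point on the power rocker's rear half, on its upper face, 14 mm from the pivot: press here straight down. When off it lies 12 mm above the laminator's top; when on, 7 mm
- reverse (a joint): Reverse rocker, the same part as the power rocker, 70 mm to its left, the farther one from the dial; starts off (0) and must stay off
- stamp: Loose wooden hand stamp standing on the laminator's top behind the switches, 34 mm across, 61 mm tall. Origin: centre of its underside. Leave it alone
- ink_pad: Loose flat steel ink-pad tin lying on the left end of the laminator's top, 72 x 102 x 18 mm. Origin: centre of its underside. Leave it alone
- stapler: Loose stapler on the desk left of the laminator, 140 x 34 mm, 57 mm tall. Origin: centre of its underside. Leave it alone
- water_bottle: Loose water bottle behind the laminator, 62 mm across, 190 mm tall. Origin: centre of its underside. Leave it alone
- pen_cup: Loose steel pen cup with pens on the desk beyond the laminator's right end, cup 76 mm across, 95 mm tall, pens to 160 mm. Origin: centre of its underside. Leave it alone
- pouch_box: Loose cardboard box of pouches on the desk right of the laminator, 160 x 110 x 45 mm. Origin: centre of its underside. Leave it alone

How it is judged:
By the outcome, as a careful person would: the job done as asked, in the order asked, and still so for the second after the job is handed in, with the robot touching nothing.
It also fails if it takes over 54 s, if anything falls off the work surface, if the arm or the gripper's body presses on something with over 40 N, if the wrist force passes 120 N, or if a joint passes its speed limit or range.

## Robot

A 7-joint arm with a two-finger parallel gripper is mounted at the origin on the work surface. World frame = base frame: x ahead of the robot, y to its left, z up, the work surface at z = 0. Lengths are in m, angles in rad, forces in N, time in s.
With the tool pointing down it reaches from about 0.35 to 0.9 m from the base axis. Payload 7.2 kg.
Tool frame: the origin (TCP) lies on the centre line of the jaws, within the pads' length; the fingertips stand tcp_to_tips ahead of it and the grasp point (between the pads) lies 3 mm ahead of it (tcp_to_tips is the distance from the TCP to the fingertips, in m); z points along the fingers, y is the line along which they close (so a half turn about z gives the same grasp; the last joint's range is limited). The gripper opens to 88 mm and grips with 3 to 60 N. Pads are 20 mm wide; open, the fingers measure 115 mm over their backs; the gripper's body (75 mm by 178 mm) begins 61 mm behind the grasp point.
Start: joints at [-1.378, 0.411, -0.013, 1.596, 0.006, 1.134, -0.082], TCP at [0.161, 0.604, 0.245] pointing down, gripper open.
Joint ranges: [-2.95, 2.95], [-0.29, 1.99], [-1.47, 1.44], [0.14, 2.54], [-1.03, 4.17], [0.13, 1.85], [-2.86, 2.86]. Speed limits (rad/s): [2.39, 2.39, 3.01, 3.01, 3.14, 3.14, 3.14].

## Interface

Orientations are given as a unit quaternion [x, y, z, w].
In Python, from workcell import * gives the robot as it stands.
- The arm moves only by the tool send_rows, never from a script. Its argument "commands" is a list of rows, each an object with "gripper": the closure, from 0 (fully open) to 1 (shut); "offset": the shift along the tool's x, y, z in units of 0.025 m (1.0 is 0.025 m), a list of three; "rot": the turn, a rotation vector about the tool's x, y, z in units of 6 degrees (1.0 is 6 degrees), a list of three. A call has 1 to 20 rows; each row shifts and turns the commanded pose from where the row before left it, along the tool's axes as they then stand; what a row does not reach is not made up. A row lasts 1/10 s, in which the tool goes at most 50 mm and 8.59 degrees, less where a joint would pass 70% of its speed; a pose out of reach is approached as far as the arm can. A call with a number of a shift or a turn outside -1 to 1 is refused whole. A call with a gripper value outside its range is refused whole. The fingers move at their own pace and stop on an object; "force" is the grip in N (left out, the last holds). Time passes only in rows, so rows that do not move let the fingers close. It gives the time, the measured TCP pose, the force, the opening and the grip force at its end, in the units of the state.
- observe(): the state, without advancing time (a new reading comes with each control period).
- grab_frame(name): name is "scene" or "top" or "wrist"; returns a dict with "image" (400x640x3 uint8, red, green, blue), "range_z" (400x640 float32, m along the optical axis (not along the pixel's ray), 0 where there is no reading), "intrinsics" (3x3 intrinsics, pixels), "k1" (the pictures are not rectified: a ray, as slopes to the right and down, at radius r is drawn at 1 + k1 r^2 times it, then the intrinsics apply), "R" (3x3) and "t" (3): a world point X has camera coordinates R X + t; the wrist camera has in their place "mount" (4x4, takes a point from camera to tool coordinates, whose origin is the TCP and whose axes are the flange's). Camera axes: x right, y down, z forward; pixel columns grow to the right and rows downward; lengths in m; the calibration is good to about 2 mm. A picture is of the moment at which its call begins: read the wrist's pose just before it.
- hand_in(): hands the job in; it is judged then, once.
The state is a dict: "t": time; "joint_positions": joint angles; "dq": joint speeds; "joint_efforts": joint torques, N m; "tcp_pos": TCP position; "orientation": TCP orientation; "wrist_force": force on the tool from outside, world axes, zero at the start; "moment": the same for the moment, N m; "width": finger opening in m; "grasp_force": force on a finger pad.
Only numpy, scipy, OpenCV 4.12 (cv2) and the standard library are available. Lean on these libraries where they do the work, as an engineer would, in place of code of your own. Each camera call takes 0.05 s, during which the arm holds its last target. There are 200 camera calls.

## Working session

There is one attempt and no reset: what is moved stays moved. The work goes in short steps, Python scripts to look and compute and a tool call to move; the robot and the scene stay as the last step left them, time stands still between calls to the robot, and variables do not carry over. Pictures are saved under pics/ and viewed, at most 10 in all, crops included, and the job is handed in when it is done.

Besides the shell and the picture viewer there is one more tool, called after ">>>" as a command line: name --argument value ..., lists and objects as JSON in quotes. send_rows: Moves the arm, as the interface text tells. Its arguments: {"type":"object","properties":{"commands":{"type":"array"},"force":{"type":"number"}},"required":["commands"]}

```bash
mkdir -p pics; ls; python3 - <<'E'
from workcell import *
import cv2,numpy as np
s=observe(); print({k:np.round(v,3).tolist() for k,v in s.items()})
try: print(tcp_to_tips)
except Exception as e: print(e)
for n in("top","scene"):
    f=grab_frame(n); np.savez(f"{n}0.npz",**f); cv2.imwrite(f"pics/{n}0.png",f["image"][:,:,::-1])
    print(n,f["intrinsics"].round(1).tolist(),f["k1"],(-f["R"].T@f["t"]).round(3),f["R"].round(3).tolist())
E
```

```text
pics
{'t': 0.0, 'joint_positions': [-1.378, 0.412, -0.013, 1.597, 0.006, 1.134, -0.082], 'dq': [0.001, -0.0, 0.002, -0.001, 0.0, 0.001, 0.0], 'joint_efforts': [0.001, -58.794, 0.642, -29.109, -0.054, 0.018, 0.0], 'tcp_pos': [0.161, 0.603, 0.244], 'orientation': [0.13, 0.992, -0.001, -0.0], 'wrist_force': [-0.01, 0.15, -0.607], 'moment': [0.008, -0.016, 0.042], 'grasp_force': 0.0, 'width': 0.088}
0.022
top [[397.1, 0.0, 320.2], [0.0, 397.1, 202.8], [0.0, 0.0, 1.0]] -0.06106511970839361 [0.478 0.048 1.298] [[0.006, -1.0, -0.013], [-0.996, -0.004, -0.089], [0.089, 0.013, -0.996]]
scene [[496.9, 0.0, 320.1], [0.0, 496.9, 197.8], [0.0, 0.0, 1.0]] 0.027297411698271244 [1.097 0.782 0.789] [[-0.801, 0.599, -0.0], [0.357, 0.478, -0.802], [-0.48, -0.643, -0.597]]
```

View pics/top0.png

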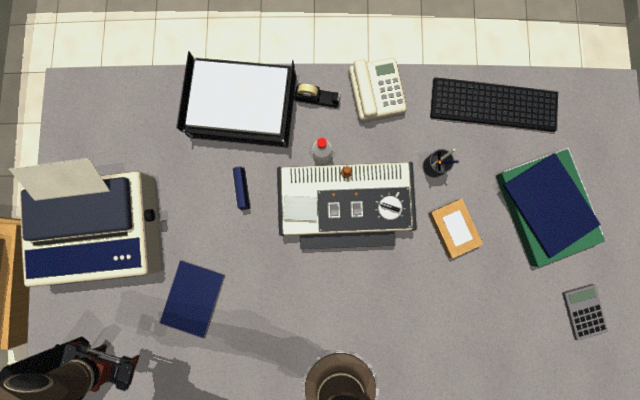

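View pics/scene0.png

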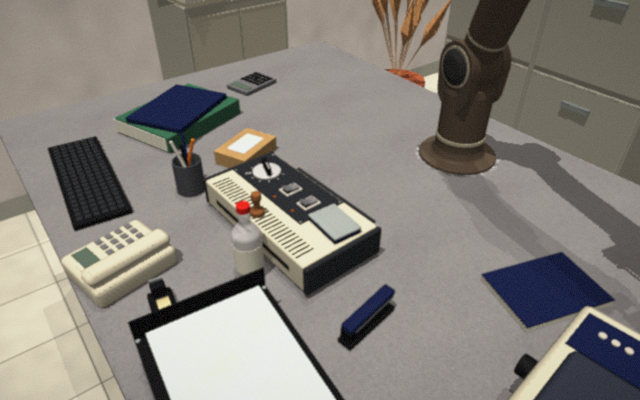

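The top view shows the laminator (278–413, 163–236) with the dial at (390,207), the power rocker at (357,209) and the reverse rocker at (334,210). The stamp is at (347,172), with the bottle, cup and box around the laminator. I'll take a coarse position first, then look with the wrist camera.

```bash
cat > h.py <<'E'
import numpy as np,cv2
from scipy.spatial.transform import Rotation as Ro
def cam(f,s=None):
    if "mount" in f:
        T=np.eye(4);T[:3,:3]=Ro.from_quat(s["orientation"]).as_matrix();T[:3,3]=s["tcp_pos"]
        M=T@f["mount"];return M[:3,:3],M[:3,3]
    return f["R"].T,-f["R"].T@f["t"]
def rays(f,px):
    K=f["intrinsics"];k=float(f["k1"]);px=np.asarray(px,float).reshape(-1,1,2)
    u=cv2.undistortPoints(px,K,np.array([k,0,0,0.]))[:,0]
    return np.c_[u,np.ones(len(u))]
def onplane(f,px,z,s=None):
    R,c=cam(f,s);d=rays(f,px)@R.T
    return c+d*((z-c[2])/d[:,2])[:,None]
def project(f,X,s=None):
    R,c=cam(f,s);p=(np.atleast_2d(X)-c)@R;a=p[:,:2]/p[:,2:]
    a=a*(1+float(f["k1"])*(a**2).sum(1,keepdims=True));return a@f["intrinsics"][:2,:2].T+f["intrinsics"][:2,2]
E
python3 - <<'E'
from h import *
from workcell import *
f=dict(np.load("top0.npz"))
print(onplane(f,[[390,207],[357,209],[334,210],[347,172]],.09))
s=observe();w=grab_frame("wrist");print(w["mount"].round(3),w["k1"],w["intrinsics"])
print(Ro.from_quat(s["orientation"]).as_matrix().round(3))
E
```

```text
[[ 0.57377813 -0.14864759  0.09      ]
 [ 0.56721341 -0.04794029  0.09      ]
 [ 0.56383559  0.02214423  0.09      ]
 [ 0.6811244  -0.01753273  0.09      ]]
[[ 0.001 -0.956 -0.292  0.08 ]
 [ 1.     0.001  0.001 -0.   ]
 [-0.    -0.292  0.956 -0.14 ]
 [ 0.     0.     0.     1.   ]] -0.021571657493438392 [[308.15659109   0.         320.81433423]
 [  0.         308.15659109 196.48071874]
 [  0.           0.           1.        ]]
[[-0.966  0.258 -0.   ]
 [ 0.258  0.966 -0.001]
 [-0.    -0.001 -1.   ]]
```

>>> send_rows --commands '[{"gripper": 1,"offset": [0,0,-1],"rot": [0,0,-1]},{"gripper": 1,"offset": [0,0,-1],"rot": [0,0,-1]},{"gripper": 1,"offset": [0,0,0],"rot": [0,0,-1]},{"gripper": 1,"offset": [-0.5,-1,0],"rot": [0,0,0]},{"gripper": 1,"offset": [-0.5,-1,0],"rot": [0,0,0]},{"gripper": 1,"offset": [-0.5,-1,0],"rot": [0,0,0]},{"gripper": 1,"offset": [-0.5,-1,0],"rot": [0,0,0]},{"gripper": 1,"offset": [-0.5,-1,0],"rot": [0,0,0]},{"gripper": 1,"offset": [-0.5,-1,0],"rot": [0,0,0]},{"gripper": 1,"offset": [-0.5,-1,0],"rot": [0,0,0]},{"gripper": 1,"offset": [-0.5,-1,0],"rot": [0,0,0]},{"gripper": 1,"offset": [-0.5,-1,0],"rot": [0,0,0]},{"gripper": 1,"offset": [-0.5,-1,0],"rot": [0,0,0]},{"gripper": 1,"offset": [-0.5,-1,0],"rot": [0,0,0]},{"gripper": 1,"offset": [-0.5,-1,0],"rot": [0,0,0]},{"gripper": 1,"offset": [-0.5,-1,0],"rot": [0,0,0]},{"gripper": 1,"offset": [-0.5,-1,0],"rot": [0,0,0]},{"gripper": 1,"offset": [-0.5,-1,0],"rot": [0,0,0]},{"gripper": 1,"offset": [-0.5,-1,0],"rot": [0,0,0]},{"gripper": 1,"offset": [-0.5,-1,0],"rot": [0,0,0]}]' --force 5

```text
t: 2.15
tcp_pos: [0.3964, 0.1896, 0.2946]
orientation: [-0.027, 1.0, 0.0, -0.0]
wrist_force: [-0.2, -0.5, -0.4]
width: 0.0006
grasp_force: 0.0
```

>>> send_rows --commands '[{"gripper": 1,"offset": [-0.5,-1,0],"rot": [0,0,0]},{"gripper": 1,"offset": [-0.5,-1,0],"rot": [0,0,0]},{"gripper": 1,"offset": [-0.5,-1,0],"rot": [0,0,0]},{"gripper": 1,"offset": [-0.5,-1,0],"rot": [0,0,0]},{"gripper": 1,"offset": [-0.5,-1,0],"rot": [0,0,0]},{"gripper": 1,"offset": [-0.5,-1,0],"rot": [0,0,0]},{"gripper": 1,"offset": [-0.5,-1,0],"rot": [0,0,0]},{"gripper": 1,"offset": [-0.5,-1,0],"rot": [0,0,0]},{"gripper": 1,"offset": [-0.5,-1,0],"rot": [0,0,0]},{"gripper": 1,"offset": [-0.5,-1,0],"rot": [0,0,0]},{"gripper": 1,"offset": [0,-1,0],"rot": [0,0,0]},{"gripper": 1,"offset": [0,-1,0],"rot": [0,0,0]},{"gripper": 1,"offset": [0,0,0],"rot": [0,0,0]},{"gripper": 1,"offset": [0,0,0],"rot": [0,0,0]}]'

```text
t: 3.55
tcp_pos: [0.5366, -0.1022, 0.2944]
orientation: [-0.026, 1.0, 0.0, -0.0]
wrist_force: [0.4, 0.2, -1.1]
width: 0.0004
grasp_force: 0.0
```

```bash
cat >> h.py <<'E'
def snap(n,view="wrist"):
    from workcell import observe,grab_frame
    s=observe();f=grab_frame(view)
    print({k:np.round(s[k],4).tolist() for k in("t","tcp_pos","orientation","wrist_force","width","joint_positions")})
    np.savez(n+".npz",s_pos=s["tcp_pos"],s_q=s["orientation"],**f);cv2.imwrite(f"pics/{n}.png",f["image"][:,:,::-1]);return s,f
def load(n):
    f=dict(np.load(n+".npz"));return {"tcp_pos":f["s_pos"],"orientation":f["s_q"]},f
E
python3 -c "
from h import *
snap('w1')"
```

```text
{'t': 3.55, 'tcp_pos': [0.5366, -0.1022, 0.2944], 'orientation': [-0.0261, 0.9997, 0.0002, -0.0003], 'wrist_force': [0.42, 0.2485, -1.0656], 'width': 0.0004, 'joint_positions': [-0.3246, 0.2479, 0.5227, 1.7483, -0.133, 1.1812, 1.8586]}
```

View pics/w1.png

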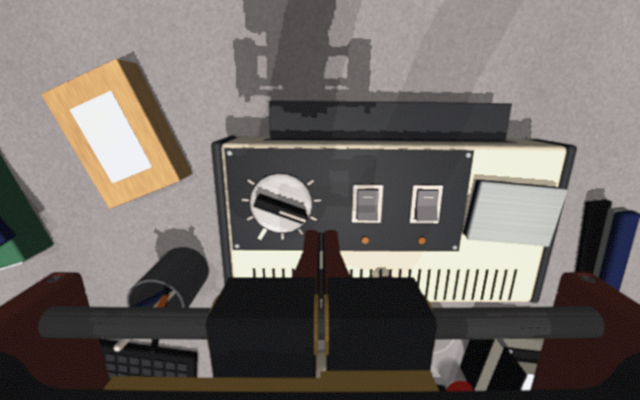

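The wrist view (image down = +x, right = +y) shows the dial at (281,203), with its white index line running to about (305,217). The bold line is at (264,235), the power rocker at (367,204) and the reverse rocker at (427,204). Next I'll measure these accurately.

```bash
cat > meas.py <<'E'
from h import *
def meas(n,zoff=0.085,dialbox=(225,150,335,252),save=True):
    s,f=load(n);im=f["image"];hsv=cv2.cvtColor(im,cv2.COLOR_RGB2HSV)
    x0,y0,x1,y1=dialbox;m=np.zeros(im.shape[:2],np.uint8)
    m[y0:y1,x0:x1]=(hsv[y0:y1,x0:x1,2]>130)*255
    cs,_=cv2.findContours(m,cv2.RETR_EXTERNAL,cv2.CHAIN_APPROX_NONE)
    cs=sorted(cs,key=cv2.contourArea)[::-1]
    for c in cs[:14]:
        c2=c[:,0]
        print("blob",cv2.contourArea(c),c2.mean(0).round(1),onplane(f,[c2.mean(0)],zoff,s)[0].round(4))
    big=[c[:,0] for c in cs if cv2.contourArea(c)>120]
    P=onplane(f,np.vstack(big),.093,s)[:,:2]
    h=cv2.convexHull((P*1000).astype(np.float32));(cx,cy),r=cv2.minEnclosingCircle(h)
    print("disc",cx,cy,r,cv2.fitEllipse(h))
    return s,f,m
E
python3 - <<'E'
from meas import *
s,f,m=meas("w1")
# depth of panel -> height
R,c=cam(f,s)
for p in([400,235],[520,270],[255,165],[281,185]):
    d=rays(f,[p])@R.T; print(p,(c+d[0]*f["range_z"][p[1],p[0]]).round(4))
hsv=cv2.cvtColor(f["image"],cv2.COLOR_RGB2HSV)
for b in((345,175,390,230),(405,175,448,230)):
    x0,y0,x1,y1=b;q=np.zeros(m.shape,np.uint8);q[y0:y1,x0:x1]=(hsv[y0:y1,x0:x1,2]>90)*255
    c_=max(cv2.findContours(q,cv2.RETR_EXTERNAL,cv2.CHAIN_APPROX_NONE)[0],key=cv2.contourArea)
    rc=cv2.minAreaRect(onplane(f,c_[:,0],.087,s)[:,:2].astype(np.float32)*1000);print("rocker",rc)
a=cv2.resize(f["image"][145:255,220:450,::-1],None,fx=3.4,fy=3.4,interpolation=cv2.INTER_CUBIC);cv2.imwrite("pics/c1.png",a)
E
```

```text
blob 1772.0 [276.3 206.9] [ 0.5788 -0.1535  0.085 ]
blob 181.5 [245.2 226.6] [ 0.6063 -0.1913  0.085 ]
blob 51.5 [292.2 216.2] [ 0.5897 -0.1341  0.085 ]
blob 12.5 [309.8 182.3] [ 0.5463 -0.1147  0.085 ]
blob 11.5 [229.2 152.7] [ 0.5164 -0.2079  0.085 ]
blob 10.5 [250.7 181.9] [ 0.5494 -0.1838  0.085 ]
blob 10.5 [316.8 200.1] [ 0.5676 -0.1055  0.085 ]
blob 10.5 [312.8 218.2] [ 0.5908 -0.1092  0.085 ]
blob 6.5 [244.8 199.6] [ 0.5716 -0.1911  0.085 ]
blob 6.5 [236.7 245.8] [ 0.6327 -0.2025  0.085 ]
blob 6.0 [300.3 231.4] [ 0.609  -0.1237  0.085 ]
disc 581.3251342773438 -167.37586975097656 68.69573211669922 ((589.6461181640625, -163.62460327148438), (110.13040924072266, 143.39706420898438), 105.2687759399414)
[400, 235] [ 0.6073 -0.0007  0.0853]
[520, 270] [0.6488 0.1619 0.0848]
[255, 165] [ 0.5292 -0.1787  0.0844]
[281, 185] [ 0.5488 -0.1472  0.0941]
rocker ((568.62158203125, -45.81863021850586), (48.81414794921875, 37.51427459716797), 3.0299835205078125)
rocker ((565.5330810546875, 24.24782943725586), (47.732444763183594, 36.98211669921875), 2.9300034046173096)
```

View pics/c1.png

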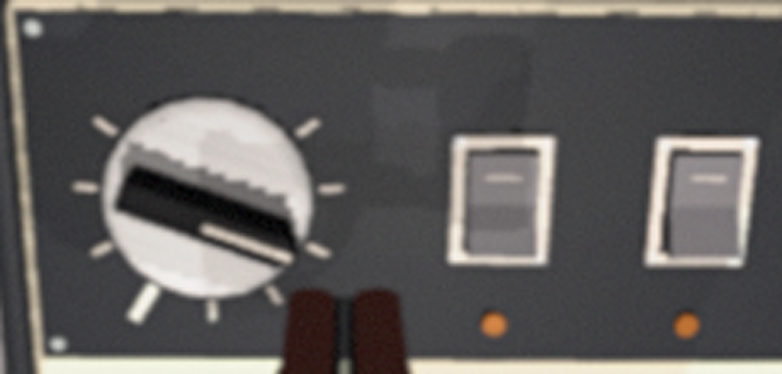

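The crop shows the white index line from (203,230) to (291,258). The bold line is at (143,303), opposite the seven visible short ticks, and both rockers have the front half level and the rear half raised. The heights match: the panel measures 85 mm and the disc 93–94 mm.

```bash
python3 - <<'E'
from h import *
from scipy.optimize import least_squares
s,f=load("w1")
cr=lambda p:np.array(p)/3.4+[220,145]-.35
ticks=onplane(f,cr([[105,126],[86,187],[102,249],[212,310],[274,295],[317,249],[331,188],[308,128]]),.085,s)[:,:2]*1000
r=least_squares(lambda p:np.hypot(*(ticks-p[:2]).T)-p[2],[573,-148,43]).x;print("circle",r)
yaw=np.arctan2(3.09,70.07)
a=np.arctan2(ticks[:,1]-r[1],ticks[:,0]-r[0])-yaw;print("tick dial",((2.2-a)%(2*np.pi)).round(3), "yaw",yaw)
b=onplane(f,cr([[130,317],[154,288]]),.085,s)[:,:2]*1000;d=b-r[:2];print("bold",2.2-np.arctan2(d[:,1],d[:,0])+yaw,np.hypot(*d.T))
i=onplane(f,cr([[203,230],[291,258]]),.115,s)[:,:2]*1000;d=i-r[:2]
print("idx pts",d,np.hypot(*d.T)); e=d[1]-d[0]; print("idx dial",2.2-np.arctan2(d[1,1],d[1,0])+yaw,2.2-np.arctan2(e[1],e[0])+yaw)
# fingertip extents: crop x 285..405 at tips
R,c=cam(f,s);tip=s["tcp_pos"]+.022*Ro.from_quat(s["orientation"]).as_matrix()[:,2]
print("tip px",project(f,tip,s), onplane(f,cr([[287,295],[405,295]]),tip[2],s)*1000,tip)
E
```

```text
circle [ 573.10627439 -148.06796245   43.11127219]
tick dial [4.402e+00 3.850e+00 3.297e+00 2.198e+00 1.650e+00 1.093e+00 5.420e-01
 3.000e-03] yaw 0.04407020540091445
bold [2.77459594 2.73676156] [54.96010879 40.30046985]
idx pts [[ 1.26692779  1.99337169]
 [ 9.47195483 30.83638564]] [ 2.36191378 32.25834167]
idx dial 0.9712938939397032 0.9504245423266123
tip px [[321.30563103 247.33012553]] [[ 527.17093724 -112.53913824  272.37474245]
 [ 526.1340919   -92.7873423   272.37474245]] [ 0.53663419 -0.10219346  0.27237474]
```

>>> send_rows --commands '[{"gripper": 1,"offset": [-0.79,-0.9,0],"rot": [0,0,0]},{"gripper": 1,"offset": [0,0,0],"rot": [0,0,-1]},{"gripper": 1,"offset": [0,0,0],"rot": [0,0,-1]},{"gripper": 1,"offset": [0,0,0],"rot": [0,0,-1]},{"gripper": 1,"offset": [0,0,0],"rot": [0,0,-1]},{"gripper": 1,"offset": [0,0,0],"rot": [0,0,-1]},{"gripper": 1,"offset": [0,0,0],"rot": [0,0,-1]},{"gripper": 1,"offset": [0,0,0],"rot": [0,0,-1]},{"gripper": 1,"offset": [0,0,0],"rot": [0,0,-1]},{"gripper": 1,"offset": [0,0,0],"rot": [0,0,-1]},{"gripper": 1,"offset": [0,0,0],"rot": [0,0,-1]},{"gripper": 1,"offset": [0,0,0],"rot": [0,0,-1]},{"gripper": 1,"offset": [0,0,0.5],"rot": [0,0,-0.77]},{"gripper": 1,"offset": [0,0,1],"rot": [0,0,0]},{"gripper": 1,"offset": [0,0,1],"rot": [0,0,0]},{"gripper": 1,"offset": [0,0,1],"rot": [0,0,0]},{"gripper": 1,"offset": [0,0,1],"rot": [0,0,0]},{"gripper": 1,"offset": [0,0,0.8],"rot": [0,0,0]},{"gripper": 1,"offset": [0,0,0],"rot": [0,0,0]},{"gripper": 1,"offset": [0,0,0],"rot": [0,0,0]}]'

```text
t: 5.6
tcp_pos: [0.5563, -0.1228, 0.1624]
orientation: [-0.574, 0.819, 0.002, -0.004]
wrist_force: [0.2, -0.2, 0.4]
width: 0.0003
grasp_force: 0.0
```

```bash
cat > rel.py <<'E'
from workcell import *
from h import *
s=observe();R=Ro.from_quat(s["orientation"]).as_matrix();C=np.array([.5731,-.1481])
d=(C-s["tcp_pos"][:2])*1000
print("t",s["t"],"F",np.round(s["wrist_force"],2),"j",np.round(s["joint_positions"],2))
print("tips z mm",(s["tcp_pos"]+.022*R[:,2])[2]*1000,"ang x,y deg",np.degrees(np.arctan2(R[1,0],R[0,0])),np.degrees(np.arctan2(R[1,1],R[0,1])),"axis in tool x,y mm",d@R[:2,0],d@R[:2,1],"pos",s["tcp_pos"])
E
python3 rel.py
```

```text
t 5.6 F [ 0.2  -0.25  0.37] j [ 0.3   0.42 -0.23  1.81  0.11  0.94  2.82]
tips z mm 140.40884175829936 ang x,y deg -109.97253558596988 160.02600580470252 axis in tool x,y mm 18.01619257559818 -24.410371287713335 pos [ 0.55631136 -0.12282935  0.1624081 ]
```

>>> send_rows --commands '[{"gripper": 1,"offset": [0,0,0.6],"rot": [0,0,0]},{"gripper": 1,"offset": [0,0,0.6],"rot": [0,0,0]},{"gripper": 1,"offset": [0,0,0.5],"rot": [0,0,0]},{"gripper": 1,"offset": [0,-0.1,0],"rot": [0,0,0]},{"gripper": 1,"offset": [0,-0.12,0],"rot": [0,0,0]},{"gripper": 1,"offset": [0,0,0],"rot": [0,0,0]}]'

```text
t: 6.2
tcp_pos: [0.5621, -0.1261, 0.1205]
orientation: [-0.573, 0.819, 0.001, -0.003]
wrist_force: [-0.7, 0.9, 0.8]
width: 0.0003
grasp_force: 0.0
```

```bash
python3 rel.py
```

```text
t 6.2 F [-0.7   0.85  0.78] j [ 0.3   0.48 -0.22  1.83  0.13  0.86  2.81]
tips z mm 98.53850606318281 ang x,y deg -110.06888674417036 159.9301182081232 axis in tool x,y mm 16.903787754228777 -17.901641670675385 pos [ 0.56208594 -0.12607958  0.12053808]
```

>>> send_rows --commands '[{"gripper": 1,"offset": [0,-0.04,0],"rot": [0,0,0]},{"gripper": 1,"offset": [-0.067,-0.075,0],"rot": [0,0,1]},{"gripper": 1,"offset": [-0.067,-0.075,0],"rot": [0,0,1]},{"gripper": 1,"offset": [-0.067,-0.075,0],"rot": [0,0,1]},{"gripper": 1,"offset": [-0.067,-0.075,0],"rot": [0,0,1]},{"gripper": 1,"offset": [-0.067,-0.075,0],"rot": [0,0,1]},{"gripper": 1,"offset": [0,0,0],"rot": [0,0,0]}]'

```text
t: 6.9
tcp_pos: [0.5743, -0.1239, 0.1198]
orientation: [-0.341, 0.94, 0.001, -0.004]
wrist_force: [-0.6, 1.1, -0.0]
width: 0.0001
grasp_force: 0.2
```

```bash
python3 rel.py
```

```text
t 6.9 F [-0.6   1.12 -0.01] j [ 0.2   0.49 -0.09  1.8   0.06  0.86  2.34]
tips z mm 97.77865898666738 ang x,y deg -140.12868260865153 129.86975924280955 axis in tool x,y mm 16.478683264661058 -17.790241303666388 pos [ 0.57434292 -0.12388232  0.11977799]
```

>>> send_rows --commands '[{"gripper": 1,"offset": [-0.067,-0.075,-0.03],"rot": [0,0,1]},{"gripper": 1,"offset": [-0.067,-0.075,0],"rot": [0,0,1]},{"gripper": 1,"offset": [-0.067,-0.075,0],"rot": [0,0,1]},{"gripper": 1,"offset": [-0.067,-0.075,0],"rot": [0,0,1]},{"gripper": 1,"offset": [-0.067,-0.075,0],"rot": [0,0,1]},{"gripper": 1,"offset": [-0.067,-0.075,0],"rot": [0,0,1]},{"gripper": 1,"offset": [-0.067,-0.075,0],"rot": [0,0,1]},{"gripper": 1,"offset": [-0.067,-0.075,0],"rot": [0,0,1]},{"gripper": 1,"offset": [-0.067,-0.075,0],"rot": [0,0,1]},{"gripper": 1,"offset": [0,0,0],"rot": [0,0,0]}]'

```text
t: 7.9
tcp_pos: [0.5929, -0.1355, 0.1201]
orientation: [0.122, 0.993, -0.001, -0.004]
wrist_force: [1.6, 0.8, -0.1]
width: 0.0004
grasp_force: 0.5
```

```bash
python3 rel.py; python3 - <<'E'
from h import *
s,f=snap("w2")
p=project(f,[.5731,-.1481,.11],s)[0];print(p)
x,y=int(p[0]),int(p[1]);x0=max(0,x-90);y0=max(0,y-70);print(x0,y0)
cv2.imwrite("pics/c2.png",cv2.resize(f["image"][y0:y+70,x0:x+90,::-1],None,fx=4,fy=4,interpolation=cv2.INTER_CUBIC))
E
```

```text
t 7.9 F [ 1.59  0.85 -0.15] j [ 0.04  0.52  0.14  1.76 -0.09  0.88  1.55]
tips z mm 98.13887100698467 ang x,y deg 166.02961559744074 76.030706996913 axis in tool x,y mm 16.119890162239297 -17.039538250634617 pos [ 0.59285725 -0.13545589  0.12013823]
{'t': 7.9, 'tcp_pos': [0.5929, -0.1355, 0.1201], 'orientation': [0.1216, 0.9926, -0.0009, -0.0037], 'wrist_force': [1.5922, 0.8468, -0.1492], 'width': 0.0004, 'joint_positions': [0.0406, 0.5155, 0.1418, 1.764, -0.0881, 0.8756, 1.5481]}
[289.05075702 229.52661117]
199 159
```

View pics/c2.png

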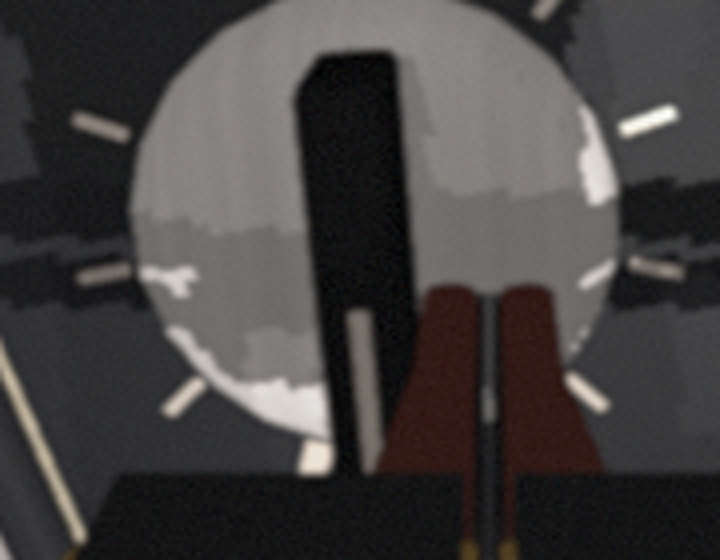

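The wing has turned as planned. The index line runs from (358,310) to (372,470), the bold mark at (315,457) is still a bit further clockwise, and the fingers are on the wing's right.

```bash
python3 - <<'E'
from h import *
s,f=load("w2");C=np.array([573.1,-148.1]);cr=lambda p:np.array(p)/4+[199,159]-.375
i=onplane(f,cr([[359,312],[371,468]]),.115,s)[:,:2]*1000
b=onplane(f,cr([[315,457]]),.085,s)[:,:2]*1000-C
e=i[1]-i[0];print(i-C,2.2+.044-np.arctan2(e[1],e[0]),"bold",b,2.2+.044-np.arctan2(b[:,1],b[:,0]))
E
```

```text
[[ 1.81359305 -0.34509164]
 [24.05521002 -4.92594887]] 2.4471185756976617 bold [[ 36.67257463 -20.70270896]] [2.75792897]
```

>>> send_rows --commands '[{"gripper": 1,"offset": [-0.064,-0.073,0],"rot": [0,0,0.96]},{"gripper": 1,"offset": [-0.064,-0.073,0],"rot": [0,0,0.96]},{"gripper": 1,"offset": [-0.064,-0.073,0],"rot": [0,0,0.96]},{"gripper": 1,"offset": [0,0,0],"rot": [0,0,0]},{"gripper": 1,"offset": [0,0,0],"rot": [0,0,0]}]'

```text
t: 8.45
tcp_pos: [0.5954, -0.1425, 0.1202]
orientation: [0.267, 0.964, -0.002, -0.003]
wrist_force: [-0.1, 1.4, -0.8]
width: 0.0008
grasp_force: 0.5
```

```bash
python3 rel.py; python3 - <<'E'
from h import *
s,f=snap("w3")
p=project(f,[.5731,-.1481,.11],s)[0]
x,y=int(p[0]),int(p[1]);x0=max(0,x-90);y0=max(0,y-70);print(x0,y0)
cv2.imwrite("pics/c3.png",cv2.resize(f["image"][y0:y+70,x0:x+90,::-1],None,fx=4,fy=4,interpolation=cv2.INTER_CUBIC))
E
```

```text
t 8.45 F [-0.12  1.37 -0.8 ] j [-0.    0.53  0.22  1.76 -0.14  0.88  1.3 ]
tips z mm 98.15955866712643 ang x,y deg 148.97259549450513 58.974218063677384 axis in tool x,y mm 16.231515216974326 -16.25992450109394 pos [ 0.59539084 -0.1425326   0.12015893]
{'t': 8.45, 'tcp_pos': [0.5954, -0.1425, 0.1202], 'orientation': [0.2675, 0.9636, -0.0016, -0.0034], 'wrist_force': [-0.1184, 1.3742, -0.8044], 'width': 0.0008, 'joint_positions': [-0.0025, 0.5252, 0.2169, 1.7576, -0.1369, 0.8807, 1.3034]}
200 159
```

View pics/c3.png

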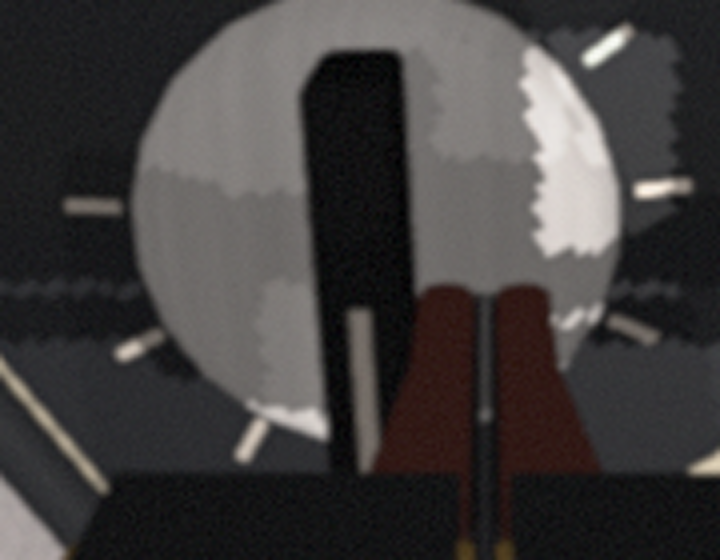

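The index line now runs from (359,310) to (367,470) and the bold line is hidden below the hand. I'll back off and look with a clear view.

```bash
python3 - <<'E'
from h import *
s,f=load("w3");cr=lambda p:np.array(p)/4+[200,159]-.375
i=onplane(f,cr([[359,312],[367,468]]),.115,s)[:,:2]*1000
e=i[1]-i[0];print(i-[573.1,-148.1],2.2+.044-np.arctan2(e[1],e[0]))
E
```

```text
[[  1.70815529  -1.14156684]
 [ 21.38103706 -12.49990012]] 2.7676060072715014
```

>>> send_rows --commands '[{"gripper": 1,"offset": [0,0.2,0],"rot": [0,0,0]},{"gripper": 1,"offset": [0,0.2,0],"rot": [0,0,0]},{"gripper": 1,"offset": [0,0,-1],"rot": [0,0,0]},{"gripper": 1,"offset": [0,0,-1],"rot": [0,0,0]},{"gripper": 1,"offset": [0,0,-1],"rot": [0,0,-1]},{"gripper": 1,"offset": [0,0,-1],"rot": [0,0,-1]},{"gripper": 1,"offset": [1,1,0],"rot": [0,0,-1]},{"gripper": 1,"offset": [1,1,0],"rot": [0,0,-1]},{"gripper": 1,"offset": [0,0,0],"rot": [0,0,-1]},{"gripper": 1,"offset": [0,0,0],"rot": [0,0,0]},{"gripper": 1,"offset": [0,0,0],"rot": [0,0,0]}]'

```text
t: 9.6
tcp_pos: [0.5676, -0.0724, 0.2203]
orientation: [0.013, 1.0, -0.001, -0.004]
wrist_force: [-0.1, -0.6, 0.7]
width: 0.0001
grasp_force: 0.0
```

```bash
python3 rel.py; python3 - <<'E'
from h import *
s,f=snap("w4")
p=project(f,[.5731,-.1481,.11],s)[0]
x,y=int(p[0]),int(p[1]);x0=max(0,x-60);y0=max(0,y-65);print(x0,y0)
cv2.imwrite("pics/c4.png",cv2.resize(f["image"][y0:y+65,x0:x+140,::-1],None,fx=4,fy=4,interpolation=cv2.INTER_CUBIC))
E
```

```text
t 9.6 F [-0.14 -0.55  0.72] j [-0.04  0.35  0.11  1.76 -0.04  1.05  1.62]
tips z mm 198.31097256065738 ang x,y deg 178.48855670625613 88.48925358554948 axis in tool x,y mm -7.527750956131918 -75.56219844521038 pos [ 0.56756773 -0.07236552  0.22031031]
{'t': 9.6, 'tcp_pos': [0.5676, -0.0724, 0.2203], 'orientation': [0.0132, 0.9999, -0.0008, -0.0038], 'wrist_force': [-0.138, -0.5527, 0.7186], 'width': 0.0001, 'joint_positions': [-0.0435, 0.3466, 0.1091, 1.7576, -0.0406, 1.0472, 1.6241]}
173 144
```

View pics/c4.png

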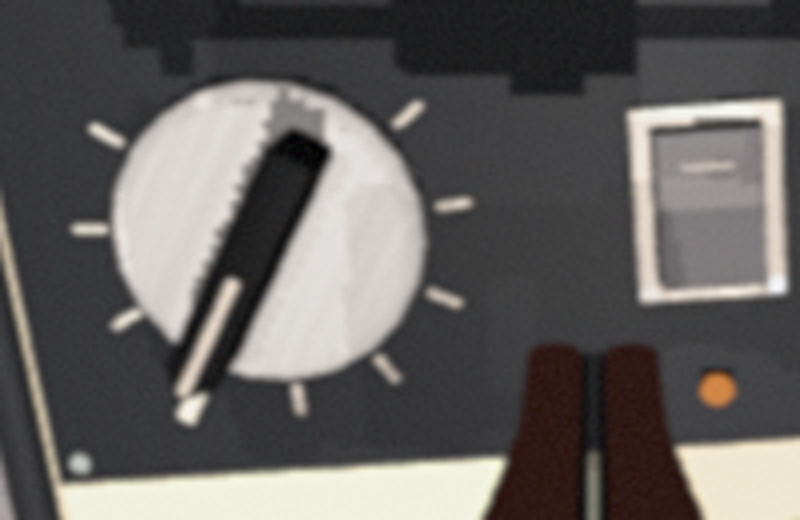

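The index line, (234,283)–(186,388), points at the bold line around (190,408). Now I'll compute the dial angle, the rocker position and the move there.

```bash
python3 - <<'E'
from h import *
from scipy.optimize import least_squares
s,f=load("w4");cr=lambda p:np.array(p)/4+[173,144]-.375
ticks=onplane(f,cr([[107,135],[90,229],[128,318],[299,399],[387,369],[446,298],[454,205],[408,115]]),.085,s)[:,:2]*1000
r=least_squares(lambda p:np.hypot(*(ticks-p[:2]).T)-p[2],[573,-148,43]).x
a=np.arctan2(ticks[:,1]-r[1],ticks[:,0]-r[0]);nom=np.array([8,7,6,4,3,2,1,0])*.55
yaw=np.mean((a-(2.2-nom)+np.pi)%(2*np.pi)-np.pi);print("circle",r,"yaw",yaw)
i=onplane(f,cr([[234,283],[186,388]]),.115,s)[:,:2]*1000
e=i[1]-i[0];d=i[1]-r[:2];print("idx",2.2+yaw-np.arctan2(e[1],e[0]),2.2+yaw-np.arctan2(d[1],d[0]),np.hypot(*d))
b=onplane(f,cr([[190,410]]),.085,s)[0,:2]*1000-r[:2];print("bold",2.2+yaw-np.arctan2(b[1],b[0]),np.hypot(*b))
k=onplane(f,cr([[628,112],[782,100],[787,293],[640,302]]),.086,s)[:,:2]*1000;print("power frame centre",k.mean(0))
pv=k.mean(0);tgt=pv+15*np.array([np.cos(yaw),np.sin(yaw)])
R=Ro.from_quat(s["orientation"]).as_matrix();D=tgt/1000-s["tcp_pos"][:2]
print("target",tgt,"tool units",D@R[:2,0]/.025,D@R[:2,1]/.025)
E
```

```text
circle [ 573.19641112 -148.04202059   43.21786701] yaw 0.04429001571683394
idx 2.746612243182039 2.74484631979841 29.81752119162801
bold 2.7498537368965854 52.12821627257053
power frame centre [568.91720638 -45.74564513]
target [583.90249675 -45.08151207] tool units -0.624359141920624 1.1082059752859534
```

The dial reads 2.746 against 2.75, which is good. Next is the power rocker.

>>> send_rows --commands '[{"gripper": 1,"offset": [-0.3,0.56,0],"rot": [0,0,0]},{"gripper": 1,"offset": [-0.3,0.55,0],"rot": [0,0,0]},{"gripper": 1,"offset": [0,0,0.5],"rot": [0,0,-0.67]},{"gripper": 1,"offset": [0,0,0.8],"rot": [0,0,0]},{"gripper": 1,"offset": [0,0,0.8],"rot": [0,0,0]},{"gripper": 1,"offset": [0,0,0.8],"rot": [0,0,0]},{"gripper": 1,"offset": [0,0,0.3],"rot": [0,0,0]},{"gripper": 1,"offset": [0,0,0],"rot": [0,0,0]},{"gripper": 1,"offset": [0,0,0],"rot": [0,0,0]}]'

```text
t: 10.55
tcp_pos: [0.5831, -0.0441, 0.1405]
orientation: [-0.024, 1.0, -0.0, -0.004]
wrist_force: [-0.8, 0.4, -0.3]
width: 0.0002
grasp_force: 0.0
```

```bash
python3 rel.py
```

```text
t 10.55 F [-0.81  0.42 -0.29] j [-0.07  0.45  0.08  1.8  -0.04  0.89  1.65]
tips z mm 118.54178550499446 ang x,y deg -177.30345139849624 92.69680887301655 axis in tool x,y mm 14.838158094285244 -103.41762002257059 pos [ 0.58305671 -0.04409871  0.14054119]
```

>>> send_rows --commands '[{"gripper": 1,"offset": [0,-0.04,0.4],"rot": [0,0,0]},{"gripper": 1,"offset": [0,0,0.2],"rot": [0,0,0]},{"gripper": 1,"offset": [0,0,0.1],"rot": [0,0,0]},{"gripper": 1,"offset": [0,0,0.1],"rot": [0,0,0]},{"gripper": 1,"offset": [0,0,0.1],"rot": [0,0,0]},{"gripper": 1,"offset": [0,0,0.1],"rot": [0,0,0]},{"gripper": 1,"offset": [0,0,0],"rot": [0,0,0]}]'

```text
t: 11.25
tcp_pos: [0.5824, -0.0456, 0.1149]
orientation: [-0.023, 1.0, -0.0, -0.004]
wrist_force: [0.8, -0.5, 1.8]
width: 0.0004
grasp_force: 0.5
```

```bash
python3 rel.py
```

```text
t 11.25 F [ 0.79 -0.55  1.83] j [-0.06  0.49  0.07  1.82 -0.04  0.84  1.65]
tips z mm 92.9431736196415 ang x,y deg -177.3168178193536 92.68350068971958 axis in tool x,y mm 14.050787675853165 -101.92156913185029 pos [ 0.58236451 -0.04563228  0.11494252]
```

>>> send_rows --commands '[{"gripper": 1,"offset": [0,0,0.04],"rot": [0,0,0]},{"gripper": 1,"offset": [0,0,0.03],"rot": [0,0,0]},{"gripper": 1,"offset": [0,0,0],"rot": [0,0,0]}]'

```text
t: 11.55
tcp_pos: [0.5825, -0.0456, 0.1143]
orientation: [-0.023, 1.0, -0.0, -0.004]
wrist_force: [-1.2, 0.4, 9.1]
width: 0.0002
grasp_force: 4.5
```

>>> send_rows --commands '[{"gripper": 1,"offset": [0,0,-0.4],"rot": [0,0,0]},{"gripper": 1,"offset": [0,0,-1],"rot": [0,0,0]},{"gripper": 1,"offset": [0,0,-1],"rot": [0,0,0]},{"gripper": 1,"offset": [0,0,-1],"rot": [0,0,0]},{"gripper": 1,"offset": [0,0,-1],"rot": [0,0,0]},{"gripper": 1,"offset": [0,0,-1],"rot": [0,0,0]},{"gripper": 1,"offset": [0.8,0,-1],"rot": [0,0,0]},{"gripper": 1,"offset": [1,0,-1],"rot": [0,0,0]},{"gripper": 1,"offset": [1,0,0],"rot": [0,0,0]},{"gripper": 1,"offset": [0,0,0],"rot": [0,0,0]},{"gripper": 1,"offset": [0,0,0],"rot": [0,0,0]}]'

```text
t: 12.65
tcp_pos: [0.5134, -0.0487, 0.2993]
orientation: [-0.023, 1.0, -0.0, -0.004]
wrist_force: [-0.3, 0.1, 0.4]
width: 0.0005
grasp_force: 0.0
```

```bash
python3 - <<'E'
from h import *
s,f=snap("w5")
R,c=cam(f,s)
def ht(X):
    p=project(f,X,s)[0].round().astype(int);d=rays(f,[p])@R.T;return p,(c+d[0]*f["range_z"][p[1],p[0]]).round(4)
l=np.array([.9990,.0443])
for n,pv in(("power",[.5689,-.0457]),("reverse",[.5657,.0243])):
    for k in(-.012,.013): print(n,k,ht([*(np.array(pv)+k*l),.093]))
p=project(f,[.570,-.06,.09],s)[0];x,y=p.astype(int);x0=max(0,x-110);y0=max(0,y-60);print(x0,y0)
cv2.imwrite("pics/c5.png",cv2.resize(f["image"][y0:y+80,x0:x+90,::-1],None,fx=4,fy=4,interpolation=cv2.INTER_CUBIC))
g=dict(np.load("top0.npz"));from workcell import grab_frame;h=grab_frame("top");d=cv2.absdiff(g["image"],h["image"]);cv2.imwrite("pics/t2.png",h["image"][:,:,::-1])
E
```

```text
{'t': 12.65, 'tcp_pos': [0.5134, -0.0487, 0.2993], 'orientation': [-0.0233, 0.9997, -0.0004, -0.0038], 'wrist_force': [-0.3292, 0.1419, 0.4431], 'width': 0.0005, 'joint_positions': [-0.0755, 0.1811, 0.0881, 1.7824, -0.016, 1.1864, 1.6348]}
power -0.012 (array([321, 212]), array([ 0.5555, -0.0468,  0.096 ]))
power 0.013 (array([321, 232]), array([ 0.5037, -0.0494,  0.2772]))
reverse -0.012 (array([380, 212]), array([0.5538, 0.0239, 0.0914]))
reverse 0.013 (array([379, 232]), array([0.5773, 0.0241, 0.0971]))
199 161
```

View pics/c5.png

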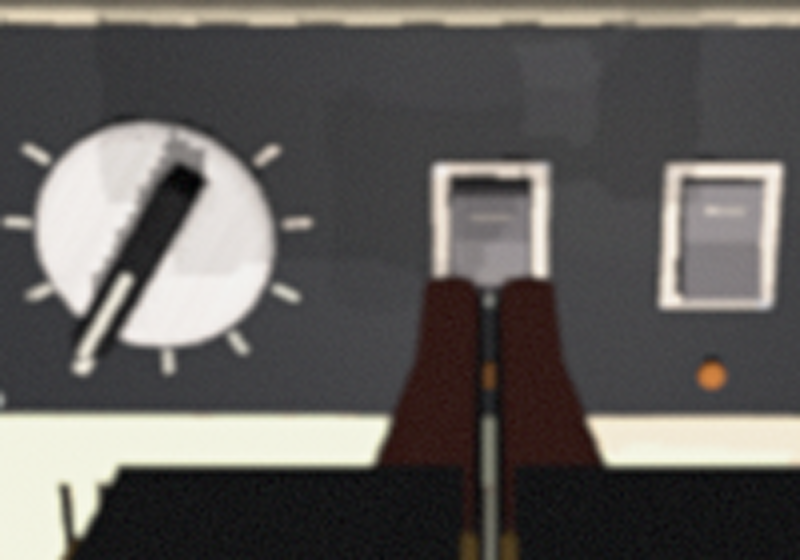

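View pics/t2.png

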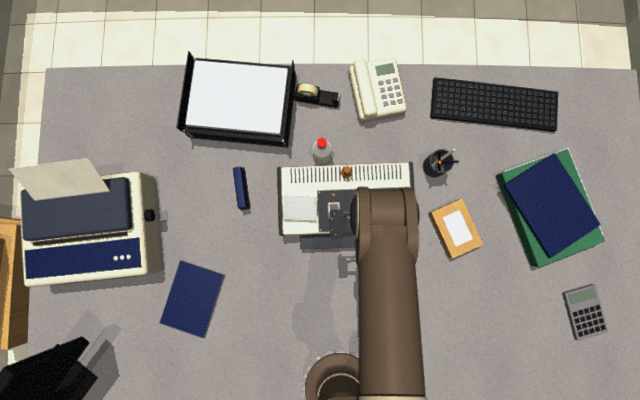

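The power rocker has tipped (front edge up), the reverse rocker is unchanged, the index is on the bold line, and nothing in the top view has moved. I'll step sideways and check from depth that the rocker is fully over.

>>> send_rows --commands '[{"gripper": 1,"offset": [0.5,1,0],"rot": [0,0,0]},{"gripper": 1,"offset": [0.5,1,0],"rot": [0,0,0]},{"gripper": 1,"offset": [0,0,0],"rot": [0,0,0]},{"gripper": 1,"offset": [0,0,0],"rot": [0,0,0]}]'

```text
t: 13.15
tcp_pos: [0.4868, 0.0004, 0.2986]
orientation: [-0.024, 1.0, -0.001, -0.004]
wrist_force: [0.9, 1.1, -0.7]
width: 0.0006
grasp_force: 0.0
```

```bash
python3 - <<'E'
from h import *
s,f=snap("w6");R,c=cam(f,s)
yy,xx=np.mgrid[100:330,150:520];px=np.c_[xx.ravel(),yy.ravel()]
P=c+(rays(f,px)@R.T)*f["range_z"][px[:,1],px[:,0]][:,None]
l=np.array([np.cos(.0443),np.sin(.0443)]);m=np.array([-l[1],l[0]])
for n,pv in(("power",[.5689,-.0457]),("reverse",[.5657,.0243])):
    q=P[:,:2]-pv;u=q@l*1000;v=q@m*1000;w=P[:,2]*1000-85
    for a in range(-18,18,4):
        k=(abs(v)<9)&(u>=a)&(u<a+4)&(w<30);print(n,a+2,k.sum(),np.median(w[k]).round(1) if k.any() else None)
    k=(abs(v)<9)&(w<30)
    for lo,hi in((-14,-3),(3,14)):
        j=k&(u>lo)&(u<hi);print(n,"slope",np.polyfit(u[j],w[j],1).round(3))
E
```

```text
{'t': 13.15, 'tcp_pos': [0.4868, 0.0004, 0.2986], 'orientation': [-0.0241, 0.9997, -0.0006, -0.0043], 'wrist_force': [0.9052, 1.09, -0.7081], 'width': 0.0006, 'joint_positions': [-0.143, 0.1314, 0.0474, 1.8424, -0.0062, 1.1766, 1.5253]}
power -16 74 12.7
power -12 36 11.8
power -8 37 10.2
power -4 32 8.5
power 0 43 7.1
power 4 43 7.1
power 8 42 6.9
power 12 43 7.1
power 16 38 7.1
power slope [-0.42   6.863]
power slope [-0.025  7.195]
reverse -16 46 7.0
reverse -12 30 7.1
reverse -8 20 7.3
reverse -4 22 7.2
reverse 0 23 7.6
reverse 4 20 9.2
reverse 8 21 10.2
reverse 12 14 12.3
reverse 16 8 13.2
reverse slope [0.031 7.428]
reverse slope [0.386 7.434]
```

The power rocker's rear half is level at 7 mm and its front slopes at 0.42 ≈ tan 0.40, so it is fully on. The reverse rocker is still off. Handing in.

```bash
python3 -c "
from workcell import *
print(hand_in())"
```

```text
the job is handed in; nothing more can be done
None
```

The job is handed in: the dial measures 2.746 rad against the bold line at 2.75, the power rocker is fully on, the reverse rocker is still off, nothing appears to have moved in the final camera view, and the hand is clear.

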